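# Seat the flange plate on the press studs

### The arm

A 7-joint arm with a two-finger parallel gripper is mounted at the origin on the work surface. World frame = base frame: x ahead of the robot, y to its left, z up, the work surface at z = 0. Lengths are in m, angles in rad, forces in N, time in s.
With the tool pointing down it reaches from about 0.425 to 0.875 m from the base axis. Payload 4.7 kg.
Tool frame: the origin (TCP) lies midway between the tips of the shut fingers; the grasp point (between the pads) lies 19 mm behind it; z points along the fingers, y is the line along which they close (so a half turn about z gives the same grasp; the last joint's range is limited). The gripper opens to 87 mm and grips with 3 to 60 N. Pads are 19 mm wide; open, the fingers measure 117 mm over their backs; the gripper's body (75 mm by 190 mm) begins 51 mm behind the grasp point.
Start: joints at [1.172, 0.321, -0.07, 1.45, 0.023, 1.371, -0.057], TCP at [0.261, -0.595, 0.19] pointing down, gripper open.
Joint ranges: [-2.86, 2.86], [-0.3, 2.09], [-1.38, 1.24], [0.06, 2.45], [-1.56, 4.7], [0.09, 2.05], [-2.69, 2.69]. Speed limits (rad/s): [2.57, 2.57, 3.14, 3.14, 3.14, 3.14, 3.14].

### API

Orientations are given as a rotation vector (axis times angle).
In Python, from bench import ctrl gives the robot as it stands. The module is installed in compiled form; this text tells all that it offers.
- The arm moves only by the shell command python3 -m handwheel 'ROWS' [FORCE]. ROWS is JSON, a list of rows, each a list of 7 numbers: the finger opening in m, from 0 to 0.087, then the shift along the tool's x, y, z in m, then the turn, a rotation vector about the tool's x, y, z in degrees. A call has 1 to 12 rows; each row shifts and turns the commanded pose from where the row before left it, along the tool's axes as they then stand; what a row does not reach is not made up. A row lasts 1/8 s, in which the tool goes at most 62.5 mm and 10.7 degrees, less where a joint would pass 70% of its speed; a pose out of reach is approached as far as the arm can. A call is refused whole if a number of a shift passes 0.0625 or a number of a turn 10.7, either way. A call with a gripper value outside its range is refused whole. The fingers move at their own pace and stop on an object; FORCE is the grip in N (left out, the last holds). Time passes only in rows, so rows that do not move let the fingers close. It gives the time, the measured TCP pose, the force, the opening and the grip force at its end, in the units of the state.
- ctrl.get_state(): the state, without advancing time (a new reading comes with each control period).
- ctrl.get_image(name): name is "scene" or "top"; returns (picture, depth): 384x512x3 uint8, blue, green, red; 384x512 float32, m along the optical axis (not along the pixel's ray), 0 where there is no reading.
- ctrl.camera_info(name): a dict with "intrinsics" (3x3 intrinsics, pixels), "R" (3x3) and "t" (3): a world point X has camera coordinates R X + t. Camera axes: x right, y down, z forward; pixel columns grow to the right and rows downward; lengths in m; the calibration is good to about 2 mm. A picture is of the moment at which its call begins. camera_info takes no time and is no camera call.
- ctrl.close_job(): hands the job in; it is judged then, once.
The state is a dict: "time": time; "joint_positions": joint angles; "qd": joint speeds; "joint_torque": joint torques, N m; "position": TCP position; "tool_rot": TCP orientation; "ft_force": force on the tool from outside, world axes, zero at the start; "torque": the same for the moment, N m; "grip_width": opening from 0.0 (shut) to 1.0 (fully open); "grip_force": force on a finger pad.
Only numpy, scipy, OpenCV 4.12 (cv2) and the standard library are available. Lean on these libraries where they do the work, as an engineer would, in place of code of your own. Each camera call takes 0.05 s, during which the arm holds its last target. There are 200 camera calls.

### The job

Pick up the iron two-hole flange plate by its grip block and lay it on the hand press's two studs, sliding it gently along the slot until its holes drop over them and it lies flush on the bed, never pressing plate against press with more than 40 N. Then let go of it and swing the press's lever fully shut over the seated plate, leaving the other bench things where they are.

Things in the scene. Friction and masses are not known exactly. Their poses are not given: they have to be found in the camera images.
- plate: Loose dark iron flange plate on the bench, 150 (its x) x 56 (y) x 8 mm, 0.4-0.65 kg. Two through holes 12.5 mm wide at x = -30 and +30 mm, y = 0. On its middle stands a grip block 34 mm along x, 18 mm along y, 35 mm tall (top 43 mm above the underside). Origin: centre of the underside; z up. Fits either way round.
- press: Red hand press fixed to the bench, base 290 x 100 mm (x -110 to +180 mm). Origin: at bench height below the middle of the steel bed; x runs along the bed's slot, away from the robot at zero yaw; z up. Bed 190 (x) x 75 (y) mm, its top 40 mm above the origin. A post 48 mm wide at x = +140 mm carries the lever.
- slot_mid (a point): Middle of the bed's T-slot, on the bed top; axes as the press. On the slot line stand two steel studs, 60 mm apart, 10 mm wide, 14 mm tall above the bed, tips bevelled 0.8 mm. The pair is clamped immovably somewhere in the slot: its midpoint is anywhere from x = -18 to +18 mm of this point and is not tracked: feel (or look) for it. With holes over studs the plate lies on the bed.
- lever (a joint): Iron lever of the press, swinging level about the pivot at x = +140, y = 0 mm of the press. Radians: 0 = fully shut against a stop, pointing along -x over the slot; more = towards the press's -y side (0.9 to 1.2 at the start). Stays where left; about 1 N at the handle moves it. Bar 22 mm wide, 85-97 mm above the bench: 2 mm over a seated plate's block; a plate not down blocks it.
- lever_grip (a point): Point on the axis of the lever's upright handle, a round iron pin 16 mm in diameter, 220 mm from the lever's pivot. The pin's top is 151 mm and its foot (the lever's top) 97 mm above the bench; this point is 130 mm above the bench.
- sleeve: Bystander, to be left alone: brass ferrule sleeve, plain upright tube 32 mm across and 30 mm tall. Origin: centre of the underside.
- coupling: Bystander, to be left alone: copper pipe coupling, upright tube 36 mm across and 45 mm tall. Origin: centre of the underside.
- cap: Bystander, to be left alone: black iron pipe cap, 48 mm across, 28 mm tall. Origin: centre of the underside.
- stopper: Bystander, to be left alone: white ceramic sink stopper, 44 mm across, 36 mm tall with a small knob on top. Origin: centre of the underside.
- wrench: Bystander, to be left alone: steel wrench lying flat, about 180 mm long. Origin: centre of the underside.
- paste: Bystander, to be left alone: jar of jointing paste, 60 mm across, 70 mm tall. Origin: centre of the underside.
Mind the look-alikes: they are no part of the job. Of the things like the plate, leave any that is blue, brown or orange; of the rest the larger one is meant.

How it is judged:
By the outcome, as a careful person would: the job done as asked, in the order asked, and still so for the second after the job is handed in, with the robot touching nothing.
It also fails if it takes over 72 s, if anything falls off the work surface, if the arm or the gripper's body presses on something with over 40 N, if the wrist force passes 120 N, or if a joint passes its speed limit or range.

## Working session

There is one attempt and no reset: what is moved stays moved. The work goes in short steps, Python scripts to look and compute and a shell command to move; the robot and the scene stay as the last step left them, time stands still between calls to the robot, and variables do not carry over. Pictures are saved under pics/ and viewed, at most 10 in all, crops included, and the job is handed in when it is done.

```bash
mkdir -p pics; cat > h.py <<'E'
import numpy as np, cv2
from bench import ctrl
def cam(n):
    c=ctrl.camera_info(n); return np.array(c["intrinsics"]),np.array(c["R"]),np.array(c["t"])
def ray(n,u,v,z):
    K,R,t=cam(n); d=R.T@np.linalg.solve(K,[u,v,1]); o=-R.T@t
    return o+d*(z-o[2])/d[2]
def proj(n,X):
    K,R,t=cam(n); p=K@(R@np.array(X)+t); return p[:2]/p[2]
def cloud(n,dep):
    K,R,t=cam(n); v,u=np.mgrid[:384,:512]
    p=np.stack([(u-K[0,2])/K[0,0]*dep,(v-K[1,2])/K[1,1]*dep,dep],-1)
    return (p-t)@R
E
python3 - <<'E'
from h import *
s=ctrl.get_state(); print(s)
for n in("scene","top"):
    im,d=ctrl.get_image(n); cv2.imwrite(f"pics/{n}0.png",im); np.savez(f"{n}0.npz",im=im,d=d)
    K,R,t=cam(n); print(n,K.round(1).tolist(),(-R.T@t).round(3),R.round(2).tolist())
E
```

```text
{'time': 0.0, 'joint_positions': array([ 1.17211357,  0.32183505, -0.07008   ,  1.45166441,  0.02259575,
        1.37078494, -0.05689073]), 'qd': array([ 0.00049456,  0.00185646, -0.00145578,  0.0007083 , -0.00070119,
       -0.00074867, -0.00044324]), 'joint_torque': array([-5.31927362e-04, -4.91290998e+01, -4.03769799e-01, -3.12535357e+01,
       -6.38032285e-02,  4.36724047e-02,  1.41085875e-04]), 'position': array([ 0.26046024, -0.59486989,  0.18865902]), 'tool_rot': array([-3.07310323e+00, -6.43479081e-01,  7.57185192e-04]), 'ft_force': array([-0.50930994,  1.01202342, -0.27420181]), 'torque': array([-0.00508406, -0.02545581, -0.00818866]), 'grip_force': 0.0, 'grip_width': 1.0022356393453014}
scene [[369.3, 0.0, 256.7], [0.0, 369.3, 194.6], [0.0, 0.0, 1.0]] [ 1.146 -0.432  0.793] [[0.62, 0.78, -0.01], [0.49, -0.4, -0.77], [-0.61, 0.48, -0.64]]
top [[471.3, 0.0, 258.3], [0.0, 471.3, 187.8], [0.0, 0.0, 1.0]] [0.281 0.078 1.564] [[0.0, -1.0, 0.0], [-0.99, -0.0, -0.16], [0.16, -0.0, -0.99]]
```

View pics/scene0.png

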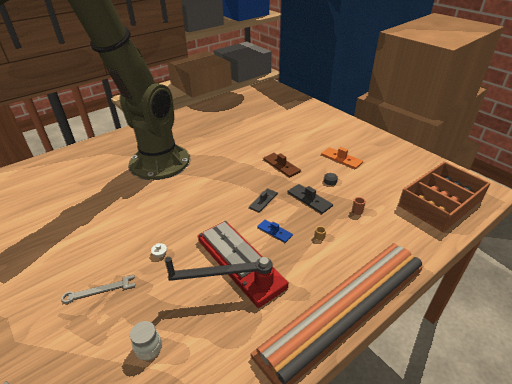

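View pics/top0.png

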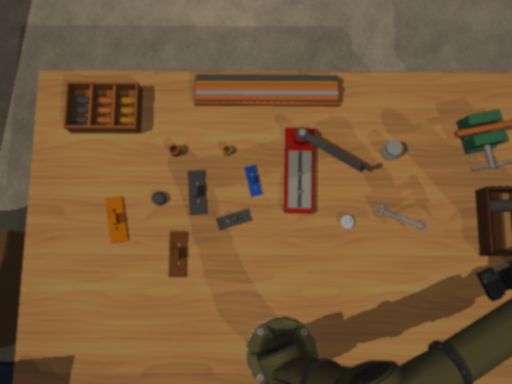

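Scene and top views show these plate-like things:
- Large dark plate: top (198,192), scene (310,198).
- Small dark plate: top (235,218), scene (263,200).
- Blue: top (254,180), scene (275,230).
- Brown: top (178,253), scene (281,163).
- Orange: top (117,219), scene (342,157).

The task rules out blue, brown and orange and asks for the larger of the rest, so I choose the large dark one. The press is at top (300,170), and its lever handle is at top (~376,168), scene (170,265).

```bash
cat > m.py <<'E'
from h import *
T=np.load("top0.npz");S=np.load("scene0.npz")
im,d=T["im"],T["d"]; P=cloud("top",d); PS=cloud("scene",S["d"])
def box(m,P,nm):
    q=P[m]; (c,s,a)=cv2.minAreaRect((q[:,:2]*1000).astype(np.float32)); print(nm,len(q),np.round(c,1),np.round(s,1),round(a,1),"z med",np.median(q[:,2]).round(4))
def roi(sh,u0,u1,v0,v1):
    m=np.zeros(sh,bool); m[v0:v1,u0:u1]=1; return m
r=roi(d.shape,180,215,165,222); rs=roi(d.shape,282,338,178,216)
# table check
print("table z",np.median(P[roi(d.shape,210,230,240,260)][:,2]),np.median(PS[roi(d.shape,330,350,215,225)][:,2]))
for nm,PP,R in(("top",P,r),("scene",PS,rs)):
    z=PP[...,2]
    box(R&(z>0.004)&(z<0.014),PP,nm+" flange"); box(R&(z>0.03)&(z<.06),PP,nm+" block")
# colour-based, rays
for n,i,R in(("top",im,r),("scene",S["im"],rs)):
    hsv=cv2.cvtColor(i,cv2.COLOR_BGR2HSV); m=((hsv[...,1]<90)&(hsv[...,2]<110)&R).astype(np.uint8)
    k,l,st,ce=cv2.connectedComponentsWithStats(m); j=1+st[1:,4].argmax()
    v,u=np.where(l==j); q=np.array([ray(n,a,b,0.008)[:2] for a,b in zip(u,v)])*1000
    c,s,a=cv2.minAreaRect(q.astype(np.float32)); print(n,"colour",st[j],np.round(c,1),np.round(s,1),round(a,1))
for n,i,(u0,u1,v0,v1) in (("top",im,(275,395,115,225)),("top",im,(170,260,160,235))):
    pass
a=cv2.resize(im[110:230,170:400],None,fx=3.4,fy=3.4,interpolation=cv2.INTER_CUBIC)
cv2.imwrite("pics/c1.png",a[:,:800])
# press: red mask and bed
hsv=cv2.cvtColor(im,cv2.COLOR_BGR2HSV)
m=((hsv[...,0]<8)|(hsv[...,0]>172))&(hsv[...,1]>150)&roi(d.shape,270,335,115,225)
print("red z",np.percentile(P[m][:,2],[10,50,90]).round(3)); box(m,P,"red")
z=P[...,2]; R=roi(d.shape,280,320,120,220)
box(R&(z>.036)&(z<.044),P,"bed top"); box(R&(z>.047)&(z<.058),P,"studs")
Rs=roi(d.shape,190,290,215,305);zs=PS[...,2]
box(Rs&(zs>.036)&(zs<.044),PS,"bed scene"); box(Rs&(zs>.047)&(zs<.058)&(S["im"][...,2]<400),PS,"studs sc")
R=roi(d.shape,285,390,120,180)
box(R&(z>.08)&(z<.105),P,"lever top"); box(R&(z>.135)&(z<.16),P,"pin")
Rs=roi(d.shape,155,285,250,300)
box(Rs&(zs>.09)&(zs<.105),PS,"lever sc");box(roi(d.shape,155,190,250,285)&(zs>.105)&(zs<.16),PS,"pin sc")
E
python3 m.py
```

```text
table z 1.4685732586643821e-06 -6.532273897489412e-05
top flange 695 [514.9 282. ] [190.7 114.6] 1.2 z med 0.0073
top block 66 [518.4 281.8] [34.9 18.7] 3.5 z med 0.0419
scene flange 503 [507.5 293.8] [191.5 171.3] 46.1 z med 0.008
scene block 67 [518.9 280.3] [32.6 20.4] 5.7 z med 0.0409
top colour [188 171  18  43 647] [517.7 282.3] [145.   52.6] 4.8
scene colour [288 184  45  30 592] [519.7 287. ] [153.6  77.6] 4.6
red z [0.024 0.028 0.037]
red 829 [501.3 -40. ] [141.6 478.4] 78.4 z med 0.0283
bed top 1002 [594.4 -58.6] [ 88.1 275.9] 88.3 z med 0.0399
studs 56 [575.8 -59.7] [ 70.4 226.5] 86.7 z med 0.0491
bed scene 1249 [590.8 -61. ] [ 77.  262.7] 88.4 z med 0.0402
studs sc 77 [615.8 -71.2] [212.   34.1] 0.7 z med 0.0526
lever top 546 [ 640.7 -147.5] [248.8  41.8] 56.6 z med 0.0963
pin 27 [ 584.3 -249.3] [14.8 13.3] 88.9 z med 0.1505
lever sc 890 [ 640.9 -148.8] [247.6  41.1] 56.4 z med 0.0968
pin sc 119 [ 585.1 -251.3] [16.2 14.3] 32.0 z med 0.1353
```

View pics/c1.png

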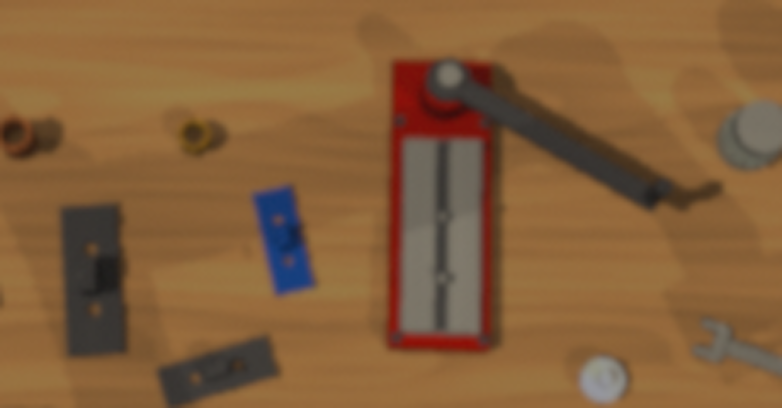

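The crop shows the large dark plate at crop (95,280) with holes at (93,248) and (95,310), so the choice holds. The studs appear in the slot at crop (444,216) and (443,278), and the bed is pale grey. Next I refine the press, studs and plate.

```bash
cat > m2.py <<'E'
from h import *
T=np.load("top0.npz");S=np.load("scene0.npz")
def rect(n,m,z,nm):
    k,l,st,ce=cv2.connectedComponentsWithStats(m.astype(np.uint8)); j=1+st[1:,4].argmax()
    cs,_=cv2.findContours((l==j).astype(np.uint8),0,1); c=max(cs,key=len)[:,0]
    q=np.array([ray(n,a,b,z)[:2] for a,b in c])*1000
    c,s,a=cv2.minAreaRect(q.astype(np.float32)); print(n,nm,st[j],np.round(c,1),np.round(s,1),round(a,2))
for n,D,r in(("top",T,(280,322,140,222)),("scene",S,(190,290,215,305))):
    im,d=D["im"],D["d"]; P=cloud(n,d); h=cv2.cvtColor(im,cv2.COLOR_BGR2HSV)
    R=np.zeros(d.shape,bool); R[r[2]:r[3],r[0]:r[1]]=1
    rect(n,R&(abs(P[...,2]-.04)<.005)&(h[...,1]<60),.04,"bed")
    z=P[...,2]
    Q=P[R&(abs(z-.04)<.003)&(h[...,1]<60)]; print(" bed x",np.percentile(Q[:,0],[.5,99.5]).round(4),"y",np.percentile(Q[:,1],[.5,99.5]).round(4))
    m=R&(z>.046)&(z<.058)&(P[...,0]<.65); k,l,st,ce=cv2.connectedComponentsWithStats(m.astype(np.uint8))
    for j in range(1,k):
        if st[j,4]>2: print(" stud?",st[j],ce[j].round(1),P[l==j].mean(0).round(4),"ray54",ray(n,*ce[j],.054)[:2].round(4))
    # post cap
    m=(z>.098)&(z<.14)&(P[...,0]>.68)&(P[...,0]<.78)&(abs(P[...,1]+.06)<.05); q=P[m]
    if len(q): print(" cap",len(q),q.mean(0).round(4),np.percentile(q[:,2],[5,95]).round(3))
i=cv2.resize(T["im"][130:220,280:325],None,fx=6,fy=6,interpolation=cv2.INTER_CUBIC)
j=cv2.resize(S["im"][215:305,190:290],None,fx=5,fy=5,interpolation=cv2.INTER_CUBIC)
i=cv2.copyMakeBorder(i,0,600-i.shape[0],0,0,0);j=cv2.copyMakeBorder(j,0,600-j.shape[0],0,0,0)
cv2.imwrite("pics/c2.png",np.hstack([i,j]))
for n,D,r in(("top",T,(180,215,165,222)),("scene",S,(282,338,178,216))):
    P=cloud(n,D["d"]);z=P[...,2];h=cv2.cvtColor(D["im"],cv2.COLOR_BGR2HSV)
    R=np.zeros(z.shape,bool); R[r[2]:r[3],r[0]:r[1]]=1
    rect(n,R&(z>.005)&(z<.011)&(h[...,2]<110)&(h[...,1]<110),.008,"flange")
    rect(n,R&(z>.038),.043,"block top")
E
python3 m2.py
```

```text
top bed [289 152  22  55 990] [557.9 -58.7] [ 69.6 181. ] 89.67
 bed x [0.4677 0.648 ] y [-0.0938 -0.0234]
 stud? [298 151   1   3   3] [298. 152.] [ 0.6463 -0.0537  0.0472] ray54 [ 0.6447 -0.0531]
 stud? [299 172   3   3   7] [299.9 173. ] [ 0.5749 -0.0587  0.0518] ray54 [ 0.5744 -0.0585]
 stud? [299 189   3   4   9] [300.  190.9] [ 0.5157 -0.0586  0.052 ] ray54 [ 0.5154 -0.0584]
 cap 87 [ 0.6956 -0.0638  0.1047] [0.098 0.113]
scene bed [ 204  222   57   42 1186] [550.9 -61.4] [ 77.7 176.2] 88.37
 bed x [0.4634 0.6509] y [-0.0972 -0.0228]
 stud? [221 232   4   5  14] [222.6 233.8] [ 0.514  -0.0594  0.0525] ray54 [ 0.5153 -0.0601]
 stud? [234 245   3   4  10] [235.  246.2] [ 0.5737 -0.0601  0.0526] ray54 [ 0.5748 -0.0608]
 cap 137 [ 0.6996 -0.067   0.1043] [0.098 0.112]
top flange [188 170  19  45 372] [517.8 282.1] [147.4  55.7] 4.53
top block top [193 185   6  11  55] [518.4 281.8] [33.3 16.3] 1.53
scene flange [288 184  45  29 404] [519.  280.1] [150.5  59.2] 4.72
scene block top [305 186  11   7  44] [518.3 280.2] [32.7 21.3] 9.79
```

View pics/c2.png

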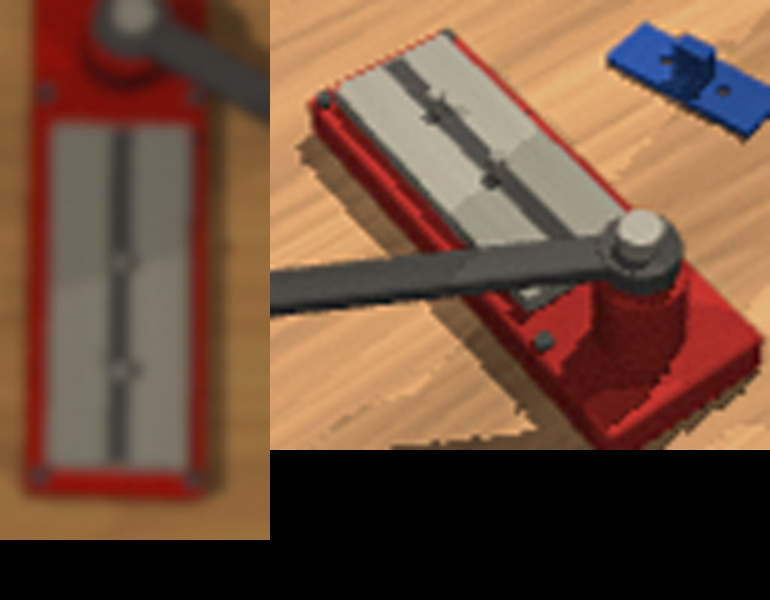

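Studs agree in both views: mid ≈ (0.545, -0.0594). The plate is at (0.518, 0.281) with yaw ≈ 4.6°. The relative offset, plate to studs, is (+26.7, -340.5) mm in both views. One more fit for the press yaw, plus a helper for move deltas.

```bash
cat > to.py <<'E'
import sys
from h import *
from scipy.spatial.transform import Rotation as R
def st():
    s=ctrl.get_state(); r=R.from_rotvec(s["tool_rot"]); x=r.as_matrix()[:,0]
    print("t %.2f pos %s yaw %.2f z-axis %s F %s w %.1fmm gf %.1f"%(s["time"],(s["position"]*1000).round(1),np.degrees(np.arctan2(x[1],x[0])),r.as_matrix()[:,2].round(4),s["ft_force"].round(1),s["grip_width"]*87,s["grip_force"]))
    return s,r
s,r=st()
if len(sys.argv)>4:
    tgt=np.array([float(a) for a in sys.argv[1:4]])/1000; yaw=np.radians(float(sys.argv[4]))
    M=np.array([[np.cos(yaw),np.sin(yaw),0],[np.sin(yaw),-np.cos(yaw),0],[0,0,-1]])
    print("turn(tool,deg)",np.degrees((r.inv()*R.from_matrix(M)).as_rotvec()).round(2))
    d=tgt-s["position"]
    print("shift AFTER turn, mm",(M.T@d*1000).round(1)," now-axes",(r.inv().apply(d)*1000).round(1))
E
python3 - <<'E'
from h import *
T=np.load("top0.npz");S=np.load("scene0.npz")
P=cloud("top",T["d"]); g=T["im"].astype(float).mean(2); 
L=[];C=[];Rr=[]
hs=cv2.cvtColor(T["im"],cv2.COLOR_BGR2HSV)
for v in range(154,204):
    if v in range(170,178) or v in range(187,195): continue
    u=np.arange(294,307); w=np.clip(g[v,u].max()*.8-g[v,u],0,None); C.append(ray("top",(u*w).sum()/w.sum(),v,.04)[:2])
    b=np.where(hs[v,280:322,1]<70)[0]+280; L.append(ray("top",b.min()-.5,v,.04)[:2]);Rr.append(ray("top",b.max()+.5,v,.04)[:2])
for q in(C,L,Rr):
    q=np.array(q);p=np.polyfit(q[:,0]-.545,q[:,1],1);print("y@545 %.4f yaw %.2f"%(p[1],np.degrees(np.arctan(p[0]))))
E
python3 to.py 518 281 200 4.6; python3 to.py 480 -200 230 4.6
```

```text
y@545 -0.0578 yaw -1.17
y@545 -0.0219 yaw -0.64
y@545 -0.0944 yaw -0.74
t 0.10 pos [ 260.5 -594.9  188.8] yaw 23.65 z-axis [-7.0e-04  1.5e-03 -1.0e+00] F [-0.   0.4  0.1] w 87.2mm gf 0.0
turn(tool,deg) [-0.1   0.02 19.05]
shift AFTER turn, mm [ 326.9 -852.5  -11.2]  now-axes [ 587.3 -699.1  -10.1]
t 0.10 pos [ 260.5 -594.9  188.8] yaw 23.65 z-axis [-7.0e-04  1.5e-03 -1.0e+00] F [-0.   0.4  0.1] w 87.2mm gf 0.0
turn(tool,deg) [-0.1   0.02 19.05]
shift AFTER turn, mm [ 250.5 -376.   -41.2]  now-axes [ 359.5 -273.8  -40.8]
```

```bash
python3 -m handwheel '[[0.087,0,0,-0.02,0,0,9.5],[0.087,0,0,-0.02,0,0,9.5],[0.087,0.025,-0.037,0,0,0,0],[0.087,0.025,-0.037,0,0,0,0],[0.087,0.025,-0.037,0,0,0,0],[0.087,0.025,-0.037,0,0,0,0],[0.087,0.025,-0.037,0,0,0,0],[0.087,0.025,-0.037,0,0,0,0],[0.087,0.025,-0.037,0,0,0,0],[0.087,0.025,-0.037,0,0,0,0],[0.087,0.025,-0.037,0,0,0,0],[0.087,0.025,-0.037,0,0,0,0]]' 25
python3 -m handwheel '[[0.087,0.008,-0.048,0,0,0,0],[0.087,0.008,-0.048,0,0,0,0],[0.087,0.008,-0.048,0,0,0,0],[0.087,0.008,-0.048,0,0,0,0],[0.087,0.008,-0.048,0,0,0,0],[0.087,0.008,-0.048,0,0,0,0],[0.087,0.008,-0.048,0,0,0,0],[0.087,0.008,-0.048,0,0,0,0],[0.087,0.008,-0.048,0,0,0,0],[0.087,0,0,0,0,0,0],[0.087,0,0,0,0,0,0]]'
python3 to.py 518 281 14 4.6
```

```text
time: 1.6
position: [0.4802, -0.205, 0.2294]
tool_rot: [-3.139, -0.127, 0.001]
ft_force: [0.9, 0.2, 0.7]
grip_width: 0.999
grip_force: 0.0
time: 2.98
position: [0.5165, 0.2293, 0.2292]
tool_rot: [3.138, 0.127, -0.002]
ft_force: [-0.3, -0.1, -0.2]
grip_width: 1.0
grip_force: 0.0
t 2.98 pos [516.5 229.3 229.2] yaw 4.65 z-axis [-9.e-04 -1.e-03 -1.e+00] F [-0.3 -0.1 -0.2] w 87.0mm gf 0.0
turn(tool,deg) [0.05 0.06 0.05]
shift AFTER turn, mm [  5.6 -51.4 215.2]  now-axes [  5.9 -51.6 215.1]
```

```bash
python3 -m handwheel '[[0.087,0.0055,-0.0515,0,0,0,0],[0.087,0,0,0.05,0,0,0],[0.087,0,0,0.05,0,0,0],[0.087,0,0,0.05,0,0,0],[0.087,0,0,0.03,0,0,0],[0.087,0,0,0.02,0,0,0],[0.087,0,0,0.015,0,0,0],[0.087,0,0,0,0,0,0],[0.087,0,0,0,0,0,0]]'
python3 to.py 518 281 14 4.6
```

```text
time: 4.1
position: [0.5188, 0.2823, 0.0159]
tool_rot: [-3.138, -0.127, -0.003]
ft_force: [-0.1, 0.2, 0.3]
grip_width: 1.0
grip_force: 0.0
t 4.10 pos [518.8 282.3  15.9] yaw 4.65 z-axis [ 1.9e-03  7.0e-04 -1.0e+00] F [-0.1  0.2  0.3] w 87.0mm gf 0.0
turn(tool,deg) [-0.03 -0.11  0.05]
shift AFTER turn, mm [-0.9  1.2  1.9]  now-axes [-0.9  1.2  1.9]
```

```bash
python3 -m handwheel '[[0.03,0,0.0005,0.001,0,0,0],[0.03,0,0,0,0,0,0],[0.022,0,0,0,0,0,0],[0.01,0,0,0,0,0,0],[0.01,0,0,0,0,0,0],[0.01,0,0,0,0,0,0],[0.01,0,0,0,0,0,0]]' 35
python3 -m handwheel '[[0.01,0,0,-0.01,0,0,0],[0.01,0,0,-0.03,0,0,0],[0.01,0,0,-0.05,0,0,0],[0.01,0,0,-0.05,0,0,0],[0.01,0,0,0,0,0,0],[0.01,0,0,0,0,0,0]]'
python3 to.py 545 -59.5 154 -0.8
python3 to.py 545 -59.5 154 -0.8
python3 - <<'E'
from h import *
for n in("scene","top"):
    im,d=ctrl.get_image(n); np.savez(f"{n}1.npz",im=im,d=d)
    P=cloud(n,d); z=P[...,2]; h=cv2.cvtColor(im,cv2.COLOR_BGR2HSV)
    m=(abs(P[...,0]-.518)<.09)&(abs(P[...,1]-.281)<.05)&(z>.12)&(z<.158)&(h[...,2]<110)
    q=P[m]; c,s,a=cv2.minAreaRect((q[:,:2]*1000).astype(np.float32)); print(n,m.sum(),np.round(c,1),np.round(s,1),round(a,2),np.percentile(q[:,2],[5,25,50,75,95]).round(4))
i=cv2.resize(np.load("scene1.npz")["im"][100:230,250:400],None,fx=4,fy=4,interpolation=cv2.INTER_CUBIC); cv2.imwrite("pics/g.png",i)
E
```

```text
time: 4.97
position: [0.518, 0.2813, 0.0137]
tool_rot: [3.139, 0.128, -0.0]
ft_force: [-0.5, -0.1, -0.4]
grip_width: 0.287
grip_force: 0.0
time: 5.72
position: [0.5179, 0.2811, 0.1538]
tool_rot: [3.139, 0.127, 0.0]
ft_force: [-0.2, 0.0, -0.6]
grip_width: 0.114
grip_force: 0.0
t 5.72 pos [517.9 281.1 153.8] yaw 4.65 z-axis [ 3.e-04 -5.e-04 -1.e+00] F [-0.2  0.  -0.6] w 9.9mm gf 0.0
turn(tool,deg) [ 0.03 -0.01  5.45]
shift AFTER turn, mm [ 3.190e+01  3.402e+02 -2.000e-01]  now-axes [-6.000e-01  3.417e+02 -1.000e-01]
t 5.72 pos [517.9 281.1 153.8] yaw 4.65 z-axis [ 3.e-04 -5.e-04 -1.e+00] F [-0.2  0.  -0.6] w 9.9mm gf 0.0
turn(tool,deg) [ 0.03 -0.01  5.45]
shift AFTER turn, mm [ 3.190e+01  3.402e+02 -2.000e-01]  now-axes [-6.000e-01  3.417e+02 -1.000e-01]Traceback (most recent call last):
  File "<stdin>", line 6, in <module>
    return _quantile_unchecked(
        a, q, axis, out, overwrite_input, method, keepdims, weights)
    return _ureduce(a,
                    func=_quantile_ureduce_func,
    ...<5 lines>...
                    overwrite_input=overwrite_input,
                    method=method)
    r = func(a, **kwargs)
    result = _quantile(arr,
                       quantiles=q,
    ...<2 lines>...
                       out=out,
                       weights=wgt)
    slices_having_nans = np.isnan(arr[-1, ...])
                                  ~~~^^^^^^^^^
IndexError: index -1 is out of bounds for axis 0 with size 0
```

The fingers were still closing when I lifted, so the plate stayed behind. I reopen, go back down and wait for the grip.

```bash
python3 -m handwheel '[[0.06,0,0,0,0,0,0],[0.06,0,0,0,0,0,0],[0.06,0,0,0,0,0,0],[0.06,0,0,0,0,0,0],[0.06,0,0,0,0,0,0],[0.06,0,0,0,0,0,0],[0.06,0,0,0,0,0,0]]'
python3 - <<'E'
from h import *
im,d=ctrl.get_image("scene"); P=cloud("scene",d); z=P[...,2]
m=(abs(P[...,0]-.518)<.03)&(abs(P[...,1]-.281)<.03)&(z>.036)&(z<.05); print(m.sum(),P[m].mean(0))
E
```

```text
time: 6.65
position: [0.518, 0.2813, 0.1537]
tool_rot: [3.139, 0.128, -0.0]
ft_force: [0.1, 0.5, 0.3]
grip_width: 0.683
grip_force: 0.0
51 [0.51903316 0.27956786 0.04187238]
```

Plate undisturbed, opening 59 mm. Down again, then close and wait.

```bash
python3 -m handwheel '[[0.06,0,0,0.05,0,0,0],[0.06,0,0,0.05,0,0,0],[0.06,0,0,0.025,0,0,0],[0.06,0,0,0.015,0,0,0],[0.01,0,0,0,0,0,0],[0.01,0,0,0,0,0,0],[0.01,0,0,0,0,0,0],[0.01,0,0,0,0,0,0],[0.01,0,0,0,0,0,0],[0.01,0,0,0,0,0,0],[0.01,0,0,0,0,0,0],[0.01,0,0,0,0,0,0]]' 35
python3 -m handwheel '[[0.01,0,0,0,0,0,0],[0.01,0,0,0,0,0,0],[0.01,0,0,0,0,0,0]]'
```

```text
time: 8.2
position: [0.518, 0.2813, 0.0137]
tool_rot: [3.139, 0.128, -0.0]
ft_force: [0.2, 0.3, -0.3]
grip_width: 0.119
grip_force: 0.0
time: 8.57
position: [0.518, 0.2813, 0.0137]
tool_rot: [3.139, 0.127, -0.0]
ft_force: [-0.3, 0.3, -0.8]
grip_width: 0.111
grip_force: 0.0
```

```bash
python3 - <<'E'
from h import *
o=[]
for n,r in(("scene",(90,230,250,390)),("top",(130,270,130,270))):
    im,d=ctrl.get_image(n); np.savez(f"{n}1.npz",im=im,d=d)
    o.append(cv2.resize(im[r[0]:r[1],r[2]:r[3]],(400,400),interpolation=cv2.INTER_CUBIC))
cv2.imwrite("pics/g2.png",np.hstack(o)); print(proj("scene",[.518,.281,.014]),proj("top",[.518,.281,.014]))
E
```

```text
[309.39248366 195.70142109] [196.87950476 191.46132424]
```

View pics/g2.png

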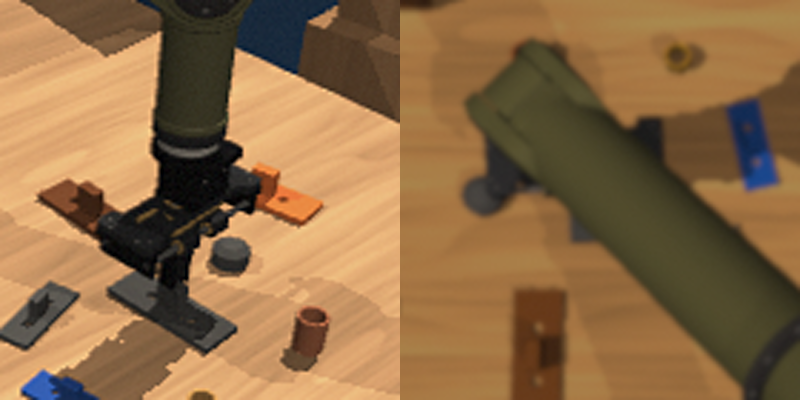

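The scene crop shows the fingers down at the block (~(175,270)), yet the opening reads 10 mm with no grip force. Test by closing fully.

```bash
python3 -m handwheel '[[0,0,0,0,0,0,0],[0,0,0,0,0,0,0],[0,0,0,0,0,0,0],[0,0,0,0,0,0,0],[0,0,0,0,0,0,0],[0,0,0,0,0,0,0]]' 35
python3 - <<'E'
from h import *
im,d=ctrl.get_image("scene"); P=cloud("scene",d); q=P[170:215,280:345].reshape(-1,3)
print(proj("scene",[.518,.281,.043]))
m=(q[:,2]>.012)&(q[:,2]<.06); q=q[m]
for z0 in np.arange(.012,.06,.006):
    k=q[(q[:,2]>=z0)&(q[:,2]<z0+.006)]; print(z0.round(3),len(k),k.min(0).round(3) if len(k) else'',k.max(0).round(3) if len(k) else '')
cv2.imwrite("pics/g3.png",cv2.resize(im[160:230,270:350],(800,600)[:2] and (686,600),interpolation=cv2.INTER_CUBIC))
E
```

```text
time: 9.43
position: [0.518, 0.2813, 0.0137]
tool_rot: [3.139, 0.127, 0.0]
ft_force: [0.4, 0.2, -0.6]
grip_width: 0.003
grip_force: 0.0
[310.10649675 188.82190827]
0.012 38 [0.472 0.27  0.012] [0.593 0.413 0.018]
0.018 52 [0.476 0.268 0.018] [0.535 0.427 0.024]
0.024 71 [0.477 0.272 0.024] [0.536 0.423 0.03 ]
0.03 19 [0.499 0.271 0.03 ] [0.534 0.411 0.036]
0.036 17 [0.503 0.272 0.036] [0.535 0.288 0.042]
0.042 16 [0.508 0.272 0.042] [0.534 0.291 0.048]
0.048 10 [0.508 0.27  0.049] [0.529 0.286 0.054]
0.054 12 [0.509 0.27  0.054] [0.529 0.287 0.059]
```

View pics/g3.png

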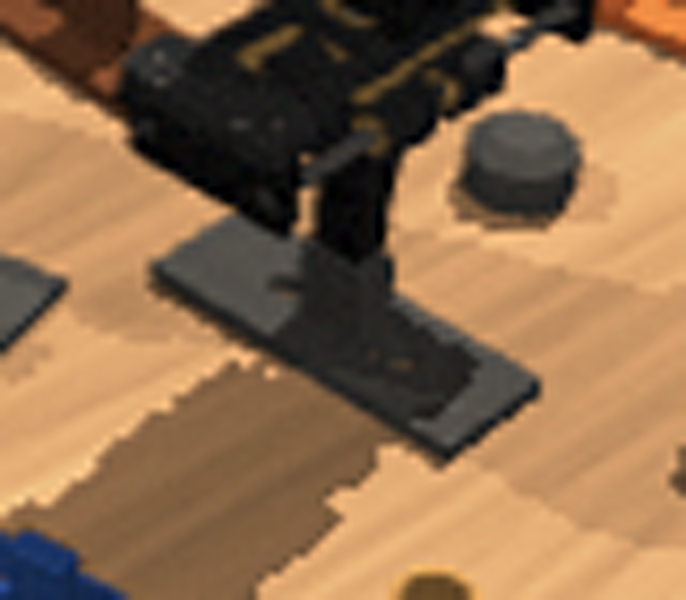

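The crop shows the fingertip ending at about crop (355,250), on top of the block, not around it. The real tip looks ~30 mm higher than the pose reading. I lift and measure the tip with the camera.

```bash
python3 -m handwheel '[[0,0,0,-0.03,0,0,0],[0,0,0,-0.05,0,0,0],[0,0,0,0,0,0,0],[0,0,0,0,0,0,0]]' 
python3 - <<'E'
from h import *
im,d=ctrl.get_image("scene"); P=cloud("scene",d); s=ctrl.get_state(); print(s["position"])
g=(abs(P[...,0]-.518)<.035)&(abs(P[...,1]-.281)<.035)
q=P[g]
for z0 in np.arange(.03,.2,.01):
    k=q[(q[:,2]>=z0)&(q[:,2]<z0+.01)]
    if len(k): print(z0.round(3),len(k),k.min(0).round(3),k.max(0).round(3),k.mean(0).round(3))
print(s["joint_positions"].round(3), proj("scene",s["position"]))
cv2.imwrite("pics/g4.png",cv2.resize(im[110:220,260:360],(545,600),interpolation=cv2.INTER_CUBIC))
E
```

```text
time: 9.98
position: [0.5178, 0.2809, 0.0934]
tool_rot: [3.138, 0.127, -0.0]
ft_force: [-0.2, 0.4, -0.3]
grip_width: 0.009
grip_force: 0.0
[0.51732826 0.28068373 0.09265999]
0.03 28 [0.503 0.271 0.03 ] [0.536 0.288 0.04 ] [0.523 0.276 0.035]
0.04 41 [0.502 0.272 0.04 ] [0.536 0.289 0.047] [0.518 0.28  0.043]
0.12 8 [0.509 0.269 0.127] [0.529 0.286 0.13 ] [0.522 0.276 0.129]
0.13 23 [0.507 0.269 0.13 ] [0.529 0.287 0.14 ] [0.521 0.275 0.135]
0.14 26 [0.508 0.268 0.14 ] [0.53 0.29 0.15] [0.522 0.276 0.145]
0.15 23 [0.507 0.268 0.15 ] [0.531 0.287 0.159] [0.522 0.274 0.155]
0.16 27 [0.512 0.264 0.16 ] [0.531 0.292 0.17 ] [0.525 0.275 0.165]
0.17 14 [0.51  0.265 0.17 ] [0.53  0.284 0.178] [0.526 0.271 0.174]
0.18 3 [0.511 0.264 0.181] [0.531 0.269 0.182] [0.524 0.266 0.182]
0.19 2 [0.523 0.253 0.191] [0.524 0.254 0.196] [0.524 0.253 0.193]
[ 0.1    0.355 -0.773  1.706  0.265  1.19  -2.231] [311.15859805 176.47556569]
```

View pics/g4.png

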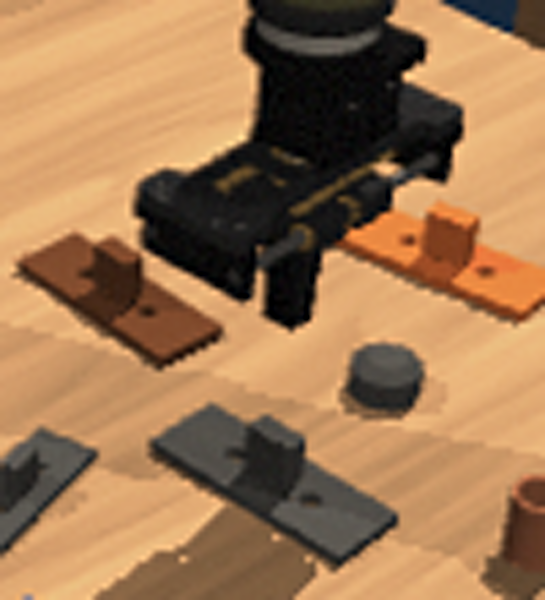

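Measured: real fingertip z ≈ 0.127 while the pose reads 0.093, so the z reading is ~34 mm low. X and y agree, and the plate is untouched in the picture. I'll apply +34 mm and descend with the last part slow, watching force.

```bash
python3 -m handwheel '[[0.06,0,0,0,0,0,0],[0.06,0,0,0,0,0,0],[0.06,0,0,0,0,0,0],[0.06,0,0,0,0,0,0],[0.06,0,0,0,0,0,0],[0.06,0,0,0,0,0,0],[0.06,0,0,0.03,0,0,0],[0.06,0,0,0.03,0,0,0],[0.06,0,0,0.02,0,0,0],[0.06,0,0,0.01,0,0,0],[0.06,0,0,0.005,0,0,0],[0.06,0,0,0,0,0,0]]'
python3 -m handwheel '[[0.06,0,0,0.005,0,0,0],[0.06,0,0,0.005,0,0,0],[0.06,0,0,0.003,0,0,0],[0.06,0,0,0.003,0,0,0],[0.06,0,0,0,0,0,0]]'
```

```text
time: 11.52
position: [0.5183, 0.2816, -0.0009]
tool_rot: [-3.139, -0.128, -0.001]
ft_force: [-0.2, -0.3, 0.6]
grip_width: 0.686
grip_force: 0.0
time: 12.15
position: [0.5178, 0.2812, -0.0176]
tool_rot: [3.139, 0.127, -0.001]
ft_force: [-0.2, 0.4, -0.4]
grip_width: 0.688
grip_force: 0.0
```

```bash
python3 -m handwheel '[[0.01,0,0,0,0,0,0],[0.01,0,0,0,0,0,0],[0.01,0,0,0,0,0,0],[0.01,0,0,0,0,0,0],[0.01,0,0,0,0,0,0],[0.01,0,0,0,0,0,0],[0.01,0,0,0,0,0,0],[0.01,0,0,0,0,0,0]]' 35
python3 to.py
```

```text
time: 13.15
position: [0.5179, 0.2818, -0.0172]
tool_rot: [-3.138, -0.128, -0.0]
ft_force: [0.1, 1.1, -1.0]
grip_width: 0.202
grip_force: 35.0
t 13.15 pos [517.9 281.8 -17.2] yaw 4.67 z-axis [ 1.e-04  5.e-04 -1.e+00] F [ 0.1  1.1 -1. ] w 17.6mm gf 35.0
```

Gripped: width 17.6 mm, 35 N. Lift and carry above the studs.

```bash
python3 -m handwheel '[[0.01,0,0,-0.01,0,0,0],[0.01,0,0,-0.03,0,0,0],[0.01,0,0,-0.05,0,0,0],[0.01,0,0,-0.05,0,0,0],[0.01,0,0,0,0,0,5.4],[0.01,0,0,0,0,0,0]]'
python3 -m handwheel '[[0.01,0.003,0.034,0,0,0,0],[0.01,0.003,0.034,0,0,0,0],[0.01,0.003,0.034,0,0,0,0],[0.01,0.003,0.034,0,0,0,0],[0.01,0.003,0.034,0,0,0,0],[0.01,0.003,0.034,0,0,0,0],[0.01,0.003,0.034,0,0,0,0],[0.01,0.003,0.034,0,0,0,0],[0.01,0.003,0.034,0,0,0,0],[0.01,0.003,0.034,0,0,0,0],[0.01,0,0,0,0,0,0],[0.01,0,0,0,0,0,0]]'
python3 to.py 544.7 -59 122 -0.8
cat > pl.py <<'E'
import sys
from h import *
lo,hi=float(sys.argv[1]),float(sys.argv[2])
for n in("scene","top"):
    im,d=ctrl.get_image(n); np.savez(f"{n}2.npz",im=im,d=d)
    P=cloud(n,d); z=P[...,2]; h=cv2.cvtColor(im,cv2.COLOR_BGR2HSV)
    m=(abs(P[...,0]-.545)<.1)&(abs(P[...,1]+.0594)<.05)&(z>lo)&(z<hi)&(h[...,2]<125)&(h[...,1]<110)
    k,l,st,ce=cv2.connectedComponentsWithStats(m.astype(np.uint8))
    for j in range(1,k):
        if st[j,4]<15: continue
        q=P[l==j]; c,s,a=cv2.minAreaRect((q[:,:2]*1000).astype(np.float32)); A=np.c_[q[:,:2]-[.545,-.06],np.ones(len(q))]; f=np.linalg.lstsq(A,q[:,2],rcond=None)[0]
        print(n,st[j],np.round(c,1),np.round(s,1),round(a,2),"x",np.percentile(q[:,0],[1,99]).round(4),"z",np.percentile(q[:,2],[5,50,95]).round(4),"slope",f.round(4))
i=[cv2.resize(np.load(n+"2.npz")["im"][a:b,c:e],(400,400),interpolation=cv2.INTER_CUBIC) for n,a,b,c,e in(("scene",170,300,170,300),("top",120,220,250,350))]
cv2.imwrite(sys.argv[3],np.hstack(i))
E
python3 pl.py .13 .16 pics/p1.png
```

```text
time: 13.9
position: [0.5176, 0.2803, 0.1228]
tool_rot: [3.14, -0.02, -0.001]
ft_force: [-0.6, -0.1, -5.3]
grip_width: 0.201
grip_force: 35.0
time: 15.4
position: [0.5424, -0.0585, 0.1216]
tool_rot: [-3.14, 0.019, 0.004]
ft_force: [-0.6, 0.8, -4.8]
grip_width: 0.203
grip_force: 35.0
t 15.40 pos [542.4 -58.5 121.6] yaw -0.69 z-axis [-0.0025  0.0011 -1.    ] F [-0.6  0.8 -4.8] w 17.6mm gf 35.0
turn(tool,deg) [-0.06  0.14  0.11]
shift AFTER turn, mm [ 2.3  0.5 -0.4]  now-axes [ 2.3  0.5 -0.4]
scene [205 202  48  36 658] [549.5 -59.8] [ 57.6 138.1] 89.08 x [0.4849 0.6177] z [0.142  0.1469 0.1512] slope [-0.0175  0.0303  0.1474]
top [294 183  11  19 165] [497.7 -46.6] [56.1 31.8] 1.14 x [0.4699 0.5221] z [0.1419 0.1468 0.1518] slope [0.0226 0.0516 0.1473]
```

View pics/p1.png

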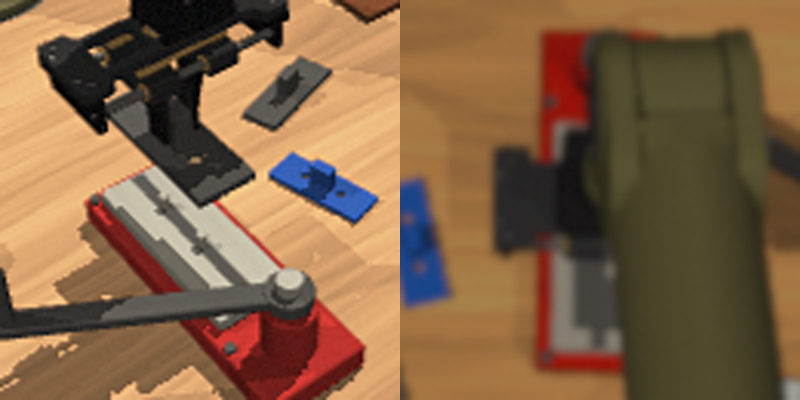

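Picture: plate held level above the bed, studs visible at scene crop (163,207) and (200,245). Shift +2.3 mm in x and lower to just above the studs.

```bash
python3 -m handwheel '[[0.01,0.0023,0.0005,0,0,0,0],[0.01,0,0,0.03,0,0,0],[0.01,0,0,0.03,0,0,0],[0.01,0,0,0.015,0,0,0],[0.01,0,0,0.005,0,0,0],[0.01,0,0,0,0,0,0],[0.01,0,0,0,0,0,0]]'
python3 to.py 544.7 -59 122 -0.8
python3 pl.py .058 .078 pics/p2.png; python3 to.py; python3 to.py
```

```text
time: 16.38
position: [0.5469, -0.0596, 0.0439]
tool_rot: [3.141, -0.02, 0.003]
ft_force: [0.4, -0.8, -5.1]
grip_width: 0.205
grip_force: 35.0
t 16.38 pos [546.9 -59.6  43.9] yaw -0.74 z-axis [ 2.1e-03 -5.0e-04 -1.0e+00] F [ 0.4 -0.8 -5.1] w 17.8mm gf 35.0
turn(tool,deg) [ 0.03 -0.12  0.06]
shift AFTER turn, mm [ -2.2  -0.6 -78.1]  now-axes [ -2.   -0.5 -78.1]
scene [208 222   9   7  22] [478.5 -73.6] [13.5 27.4] 0.29 x [0.4722 0.4852] z [0.067  0.069  0.0706] slope [ 0.0168 -0.0627  0.0695]
scene [211 227  43  33 576] [560.1 -61.1] [ 57.1 125.3] 89.36 x [0.4996 0.6218] z [0.0636 0.0692 0.0718] slope [-0.0118  0.0263  0.0694]
top [292 186  13  18 187] [501.2 -50.5] [38.8 56.5] 89.58 x [0.4734 0.5288] z [0.0635 0.0686 0.0733] slope [-0.0292  0.0111  0.0671]
t 16.48 pos [546.6 -59.7  43.7] yaw -0.76 z-axis [ 1.7e-03 -5.0e-04 -1.0e+00] F [-0.6 -0.3 -5.8] w 17.6mm gf 35.0
t 16.48 pos [546.6 -59.7  43.7] yaw -0.76 z-axis [ 1.7e-03 -5.0e-04 -1.0e+00] F [-0.6 -0.3 -5.8] w 17.6mm gf 35.0
```

```bash
python3 -m handwheel '[[0.01,-0.0015,-0.0003,0.002,0,0,0],[0.01,0,0,0.001,0,0,0],[0.01,0,0,0.001,0,0,0],[0.01,0,0,0,0,0,0]]'; python3 to.py
python3 -m handwheel '[[0.01,0,0,0.001,0,0,0],[0.01,0,0,0.001,0,0,0],[0.01,0,0,0,0,0,0]]';python3 to.py
```

```text
time: 16.98
position: [0.5443, -0.0593, 0.0386]
tool_rot: [3.141, -0.02, -0.0]
ft_force: [-0.2, -0.1, -5.3]
grip_width: 0.2
grip_force: 35.0
t 16.98 pos [544.3 -59.3  38.6] yaw -0.74 z-axis [-2.e-04 -0.e+00 -1.e+00] F [-0.2 -0.1 -5.3] w 17.4mm gf 35.0
time: 17.35
position: [0.5442, -0.0593, 0.0366]
tool_rot: [3.142, -0.021, -0.0]
ft_force: [0.4, -1.1, -5.7]
grip_width: 0.205
grip_force: 35.0
t 17.35 pos [544.2 -59.3  36.6] yaw -0.75 z-axis [-3.e-04 -0.e+00 -1.e+00] F [ 0.4 -1.1 -5.7] w 17.9mm gf 35.0
```

Settled right on target (544.2, -59.3). Continue down in 1 mm steps.

```bash
for i in 1 ; do python3 -m handwheel '[[0.01,0,0,0.001,0,0,0],[0.01,0,0,0,0,0,0]]' >/dev/null; python3 to.py; done
python3 -m handwheel '[[0.01,0,0,0.001,0,0,0],[0.01,0,0,0,0,0,0]]' >/dev/null; python3 to.py
python3 -m handwheel '[[0.01,0,0,0.001,0,0,0],[0.01,0,0,0,0,0,0]]' >/dev/null; python3 to.py
```

```text
t 17.60 pos [544.3 -59.2  35.6] yaw -0.75 z-axis [-2.e-04 -1.e-04 -1.e+00] F [ 1.1  0.3 -4.7] w 17.6mm gf 35.0
t 17.85 pos [544.3 -59.3  34.6] yaw -0.74 z-axis [-2.e-04 -1.e-04 -1.e+00] F [ 1.  -0.5 -5. ] w 17.3mm gf 35.0
t 18.10 pos [544.2 -59.3  33.6] yaw -0.75 z-axis [-2.e-04 -1.e-04 -1.e+00] F [ 0.3 -0.4 -4.9] w 17.8mm gf 35.0
```

```bash
python3 -m handwheel '[[0.01,0,0,0.001,0,0,0],[0.01,0,0,0.001,0,0,0],[0.01,0,0,0,0,0,0]]' >/dev/null; python3 to.py
python3 -m handwheel '[[0.01,0,0,0.001,0,0,0],[0.01,0,0,0.001,0,0,0],[0.01,0,0,0,0,0,0]]' >/dev/null; python3 to.py
```

```text
t 18.48 pos [544.2 -59.3  31.6] yaw -0.75 z-axis [-3.e-04 -1.e-04 -1.e+00] F [ 0.   0.2 -5.3] w 17.7mm gf 35.0
t 18.85 pos [544.3 -59.3  29.6] yaw -0.74 z-axis [-2.e-04 -1.e-04 -1.e+00] F [ 0.   0.5 -4.3] w 17.7mm gf 35.0
```

Underside is ~7 mm below the stud tips with no resistance, so the holes are over the studs. Down to bed contact (reading ≈ 22.8).

```bash
python3 -m handwheel '[[0.01,0,0,0.001,0,0,0],[0.01,0,0,0.001,0,0,0],[0.01,0,0,0.001,0,0,0],[0.01,0,0,0.001,0,0,0],[0.01,0,0,0,0,0,0]]' >/dev/null; python3 to.py
python3 -m handwheel '[[0.01,0,0,0.001,0,0,0],[0.01,0,0,0,0,0,0]]' >/dev/null; python3 to.py
python3 -m handwheel '[[0.01,0,0,0.001,0,0,0],[0.01,0,0,0,0,0,0]]' >/dev/null; python3 to.py
```

```text
t 19.48 pos [544.3 -59.3  25.6] yaw -0.74 z-axis [-2.e-04 -1.e-04 -1.e+00] F [ 0.7 -0.4 -4.5] w 17.6mm gf 35.0
t 19.73 pos [544.3 -59.3  24.7] yaw -0.75 z-axis [-2.e-04 -1.e-04 -1.e+00] F [ 0.7 -0.4 -5.4] w 17.6mm gf 35.0
t 19.98 pos [544.3 -59.3  23.7] yaw -0.75 z-axis [-1.e-04 -1.e-04 -1.e+00] F [-0.  -0.1 -4.5] w 17.7mm gf 35.0
```

```bash
python3 -m handwheel '[[0.01,0,0,0.0005,0,0,0],[0.01,0,0,0,0,0,0]]' >/dev/null; python3 to.py
python3 -m handwheel '[[0.01,0,0,0.0005,0,0,0],[0.01,0,0,0,0,0,0]]' >/dev/null; python3 to.py
```

```text
t 20.23 pos [544.4 -59.3  23.2] yaw -0.74 z-axis [ 0.e+00 -1.e-04 -1.e+00] F [ 1.2 -0.5 -5.6] w 17.8mm gf 35.0
t 20.48 pos [544.4 -59.3  22.8] yaw -0.75 z-axis [ 1.e-04 -1.e-04 -1.e+00] F [ 0.2  0.2 -5.3] w 17.9mm gf 35.0
```

```bash
python3 -m handwheel '[[0.01,0,0,0.0005,0,0,0],[0.01,0,0,0,0,0,0]]' >/dev/null; python3 to.py
python3 -m handwheel '[[0.01,0,0,0.0003,0,0,0],[0.01,0,0,0,0,0,0]]' >/dev/null; python3 to.py
python3 pl.py .03 .06 pics/p3.png
```

```text
t 20.73 pos [544.4 -59.3  22.7] yaw -0.75 z-axis [-0.e+00 -4.e-04 -1.e+00] F [-2.4  0.4  1.1] w 17.6mm gf 35.0
t 20.98 pos [544.4 -59.3  22.7] yaw -0.75 z-axis [ 0.e+00 -5.e-04 -1.e+00] F [-3.9  0.7  5.3] w 17.8mm gf 35.0
scene [208 227   9   8  26] [477.1 -74.1] [24.2 17.4] 88.71 x [0.4688 0.486 ] z [0.0456 0.0478 0.0494] slope [0.0713 0.0898 0.0533]
scene [209 233  45  32 753] [561.7 -60.7] [ 74.7 138.4] 88.94 x [0.4984 0.6231] z [0.0374 0.0473 0.051 ] slope [-0.001   0.074   0.0465]
top [289 153   5   7  27] [634.1 -30.7] [13.9 21.2] 87.65 x [0.6245 0.6446] z [0.0339 0.0409 0.0435] slope [-0.1946  0.0628  0.0558]
top [288 188  18  20 262] [494.6 -48. ] [66.8 47.9] 7.14 x [0.4641 0.5252] z [0.0371 0.0465 0.0539] slope [ 0.0632 -0.1048  0.0506]
```

View pics/p3.png

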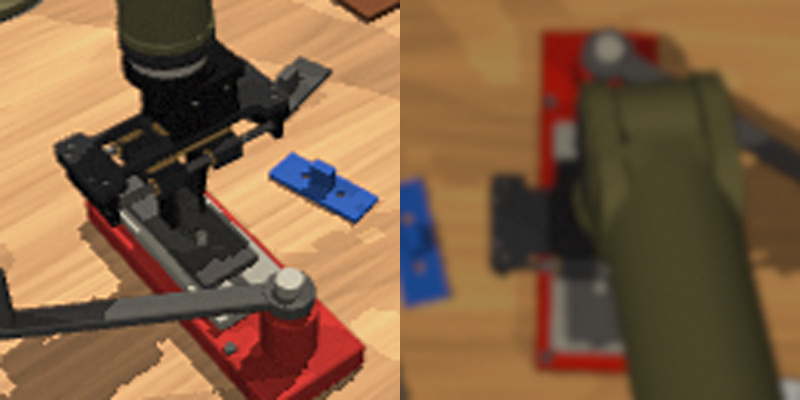

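Plate seated: flange top ≈ 48 mm in the scene view, a stud seen in its hole at scene crop (203,240), bed contact at ~10 N. Release and lift.

```bash
python3 -m handwheel '[[0.01,0,0,-0.0006,0,0,0],[0.05,0,0,0,0,0,0],[0.05,0,0,0,0,0,0],[0.05,0,0,0,0,0,0],[0.05,0,0,0,0,0,0],[0.05,0,0,0,0,0,0],[0.05,0,0,-0.005,0,0,0],[0.05,0,0,-0.03,0,0,0],[0.05,0,0,-0.05,0,0,0],[0.05,0,0,-0.055,0,0,0],[0.05,0,0,0,0,0,0],[0.05,0,0,0,0,0,0]]'
python3 to.py; python3 pl.py .03 .06 pics/p4.png; python3 - <<'E'
from h import *
for n in("scene","top"):
    D=np.load(n+"2.npz");P=cloud(n,D["d"]);z=P[...,2]
    m=(abs(P[...,0]-.545)<.05)&(abs(P[...,1]+.06)<.02)&(z>.06)&(z<.09); q=P[m]; print(n,"block",m.sum(),q.max(0).round(4) if len(q) else '')
    m=(abs(P[...,0]-.5845)<.02)&(abs(P[...,1]+.25)<.02)&(z>.11)&(z<.16); q=P[m]; print(n,"pin",m.sum(),(q.min(0)/2+q.max(0)/2).round(4) if len(q) else '')
E
```

```text
time: 22.58
position: [0.544, -0.0593, 0.1623]
tool_rot: [3.141, -0.021, -0.0]
ft_force: [0.7, 0.5, -0.6]
grip_width: 0.575
grip_force: 0.0
t 22.57 pos [544.  -59.3 162.3] yaw -0.75 z-axis [-2.e-04 -4.e-04 -1.e+00] F [ 0.7  0.5 -0.6] w 50.0mm gf 0.0
scene [203 223  51  42 861] [548.  -65.2] [ 66.  165.8] 89.26 x [0.4712 0.6227] z [0.0377 0.0478 0.0507] slope [-0.0058  0.0974  0.0475]
top [289 181  17  27 363] [506.4 -50. ] [85.2 48.9] 2.29 x [0.4647 0.5464] z [0.037  0.0471 0.0535] slope [ 0.0428 -0.1193  0.0496]
scene block 122 [ 0.5629 -0.0514  0.0851]
scene pin 107 [ 0.5853 -0.2511  0.1325]
top block 47 [ 0.5602 -0.05    0.0897]
top pin 39 [ 0.5847 -0.2487  0.1333]
```

```bash
python3 to.py 585 -250 76 -0.75; python3 -c "
from h import *;print(ctrl.get_state()['joint_positions'].round(2))
import math
for k in range(13):
    a=math.radians(59.3-60.1*k/12); print(k,round(697-220*math.cos(a),1),round(-61.5-220*math.sin(a),1))"
```

```text
t 22.68 pos [543.2 -59.3 161. ] yaw -0.75 z-axis [-2.8e-03  4.0e-04 -1.0e+00] F [-0.1  0.7  0.1] w 50.3mm gf 0.0
turn(tool,deg) [-0.02  0.16 -0.  ]
shift AFTER turn, mm [ 44.3 190.2  85. ]  now-axes [ 44.6 190.2  84.8]
[ 0.61  0.16 -0.6   1.73  0.09  1.28 -1.6 ]
0 584.7 -250.7
1 568.6 -240.1
2 553.5 -228.2
3 539.5 -215.1
4 526.7 -200.7
5 515.2 -185.3
6 505.1 -169.0
7 496.4 -151.8
8 489.3 -134.0
9 483.7 -115.6
10 479.8 -96.7
11 477.6 -77.6
12 477.0 -58.4
```

```bash
python3 -m handwheel '[[0.05,0.011,0.0475,0,0,0,0],[0.05,0.011,0.0475,0,0,0,0],[0.05,0.011,0.0475,0,0,0,0],[0.05,0.0105,0.0475,0,0,0,0],[0.05,0,0,0,0,0,0],[0.05,0,0,0.03,0,0,0],[0.05,0,0,0.03,0,0,0],[0.05,0,0,0.015,0,0,0],[0.05,0,0,0.006,0,0,0],[0.05,0,0,0,0,0,0],[0.05,0,0,0,0,0,0]]' 12
python3 to.py 585 -250 78 -0.75
```

```text
time: 24.05
position: [0.5862, -0.25, 0.0828]
tool_rot: [3.141, -0.021, 0.003]
ft_force: [-0.1, 0.4, -0.1]
grip_width: 0.576
grip_force: 0.0
t 24.05 pos [ 586.2 -250.    82.8] yaw -0.75 z-axis [ 1.8e-03 -9.0e-04 -1.0e+00] F [-0.1  0.4 -0.1] w 50.1mm gf 0.0
turn(tool,deg) [ 0.05 -0.1   0.  ]
shift AFTER turn, mm [-1.2  0.   4.8]  now-axes [-1.2  0.   4.8]
```

Tip ≈ 116 mm high, around the pin. Grip lightly.

```bash
python3 -m handwheel '[[0.05,0,0,0.003,0,0,0],[0.008,0,0,0,0,0,0],[0.008,0,0,0,0,0,0],[0.008,0,0,0,0,0,0],[0.008,0,0,0,0,0,0],[0.008,0,0,0,0,0,0],[0.008,0,0,0,0,0,0],[0.008,0,0,0,0,0,0],[0.008,0,0,0,0,0,0]]' 12; python3 to.py
```

```text
time: 25.18
position: [0.5854, -0.2498, 0.0786]
tool_rot: [3.141, -0.021, 0.0]
ft_force: [1.0, 0.4, 0.4]
grip_width: 0.181
grip_force: 12.0
t 25.18 pos [ 585.4 -249.8   78.6] yaw -0.75 z-axis [ 1.e-04 -1.e-04 -1.e+00] F [1.  0.4 0.4] w 15.7mm gf 12.0
```

```bash
python3 -m handwheel '[[0.008,-0.008,-0.005,0,0,0,0],[0.008,-0.008,-0.0055,0,0,0,0],[0.008,-0.0153,-0.0117,0,0,0,0],[0.008,-0.0142,-0.0129,0,0,0,0],[0.008,-0.013,-0.0142,0,0,0,0],[0.008,-0.0117,-0.0153,0,0,0,0],[0.008,-0.0103,-0.0162,0,0,0,0],[0.008,-0.0089,-0.0171,0,0,0,0],[0.008,-0.0073,-0.0177,0,0,0,0],[0.008,0,0,0,0,0,0],[0.008,0,0,0,0,0,0]]'; python3 to.py 483.7 -115.6 78 -0.75
```

```text
time: 26.55
position: [0.488, -0.1319, 0.0783]
tool_rot: [-3.141, 0.018, 0.006]
ft_force: [-5.8, -1.6, 4.3]
grip_width: 0.18
grip_force: 12.0
t 26.55 pos [ 488.  -131.9   78.3] yaw -0.67 z-axis [-4.e-03  1.e-04 -1.e+00] F [-5.8 -1.6  4.3] w 15.6mm gf 12.0
turn(tool,deg) [-0.    0.23  0.08]
shift AFTER turn, mm [ -4.5 -16.2   0.3]  now-axes [ -4.5 -16.2   0.3]
```

Moving with it, small forces. Finish the arc slowly to the stop.

```bash
python3 -m handwheel '[[0.008,-0.0055,-0.0183,0,0,0,0],[0.008,-0.004,-0.0189,0,0,0,0],[0.008,-0.002,-0.012,0,0,0,0],[0.008,0,-0.008,0,0,0,0],[0.008,0,-0.006,0,0,0,0],[0.008,0,0,0,0,0,0],[0.008,0,0,0,0,0,0]]'; python3 to.py 477 -58.4 78 -0.75
```

```text
time: 27.42
position: [0.4786, -0.0687, 0.0783]
tool_rot: [-3.14, 0.02, 0.004]
ft_force: [-5.6, 0.2, 3.1]
grip_width: 0.181
grip_force: 12.0
t 27.43 pos [478.6 -68.7  78.3] yaw -0.72 z-axis [-0.0024  0.0011 -1.    ] F [-5.6  0.2  3.1] w 15.8mm gf 12.0
turn(tool,deg) [-0.06  0.14  0.03]
shift AFTER turn, mm [ -1.7 -10.3   0.3]  now-axes [ -1.7 -10.3   0.3]
```

```bash
python3 -m handwheel '[[0.008,0,-0.004,0,0,0,0],[0.008,0,-0.003,0,0,0,0],[0.008,0,0,0,0,0,0],[0.008,0,0,0,0,0,0]]'>/dev/null; python3 to.py
python3 -m handwheel '[[0.008,0,-0.002,0,0,0,0],[0.008,0,0,0,0,0,0]]'>/dev/null; python3 to.py
python3 -m handwheel '[[0.008,0,-0.0015,0,0,0,0],[0.008,0,0,0,0,0,0]]'>/dev/null; python3 to.py
```

```text
t 27.93 pos [478.7 -61.8  78.3] yaw -0.74 z-axis [-0.0023  0.001  -1.    ] F [-4.4  0.1  2.5] w 15.6mm gf 12.0
t 28.18 pos [478.7 -60.1  78.3] yaw -0.75 z-axis [-2.3e-03  7.0e-04 -1.0e+00] F [-5.7 -0.9  2.3] w 15.3mm gf 12.0
t 28.43 pos [478.8 -58.7  78.3] yaw -0.75 z-axis [-2.2e-03  6.0e-04 -1.0e+00] F [-5.3 -0.9  2.1] w 15.6mm gf 12.0
```

```bash
python3 -m handwheel '[[0.008,0,-0.0015,0,0,0,0],[0.008,0,0,0,0,0,0]]'>/dev/null; python3 to.py
python3 -m handwheel '[[0.008,0,-0.0015,0,0,0,0],[0.008,0,0,0,0,0,0]]'>/dev/null; python3 to.py
python3 -m handwheel '[[0.008,0,-0.001,0,0,0,0],[0.008,0,0,0,0,0,0]]'>/dev/null; python3 to.py
```

```text
t 28.68 pos [478.9 -57.1  78.3] yaw -0.75 z-axis [-1.9e-03  7.0e-04 -1.0e+00] F [-5.2 -0.3  2.1] w 15.6mm gf 12.0
t 28.93 pos [478.9 -56.8  78.3] yaw -0.78 z-axis [-1.8e-03 -8.0e-04 -1.0e+00] F [-4.7 -3.   0.7] w 15.6mm gf 12.0
t 29.18 pos [478.9 -56.9  78.3] yaw -0.82 z-axis [-0.0018 -0.002  -1.    ] F [-4.6 -5.8  2. ] w 15.6mm gf 12.0
```

The stop is reached: force builds and the pin no longer moves. Release, lift, and check.

```bash
python3 -m handwheel '[[0.05,0,0,0,0,0,0],[0.05,0,0,0,0,0,0],[0.05,0,0,0,0,0,0],[0.05,0,0,0,0,0,0],[0.05,0,0,0,0,0,0],[0.05,0,0,0,0,0,0],[0.05,0,0,-0.02,0,0,0],[0.05,0,0,-0.04,0,0,0],[0.05,0,0,-0.05,0,0,0],[0.05,0,0,-0.03,0,0,0]]'
python3 -m handwheel '[[0.05,0,-0.05,0,0,0,0],[0.05,0,-0.05,0,0,0,0],[0.05,0,-0.05,0,0,0,0],[0.05,0,-0.05,0,0,0,0],[0.05,0,0,0,0,0,0],[0.05,0,0,0,0,0,0]]'
python3 - <<'E'
from h import *
o=[]
for n in("scene","top"):
    im,d=ctrl.get_image(n);P=cloud(n,d);z=P[...,2]
    m=(abs(P[...,0]-.477)<.025)&(abs(P[...,1]+.058)<.025)&(z>.11)&(z<.16);q=P[m];print(n,"pin",m.sum(),(q.min(0)/2+q.max(0)/2).round(4))
    m=(P[...,0]>.49)&(P[...,0]<.66)&(abs(P[...,1]+.06)<.04)&(z>.09)&(z<.102);q=P[m];f=np.polyfit(q[:,0],q[:,1],1);print(n,"lever yaw",np.degrees(np.arctan(f[0])).round(2),"z",np.median(q[:,2]).round(4))
    m=(abs(P[...,0]-.545)<.08)&(abs(P[...,1]+.06)<.03)&(z>.044)&(z<.052);print(n,"flange z",np.median(P[m][:,2]).round(4))
    r=(140,300,150,310) if n=="scene" else (110,230,160,400)
    o.append(cv2.resize(im[r[0]:r[1],r[2]:r[3]],(400,400) if n=="scene" else (400,200)))
o[1]=cv2.copyMakeBorder(o[1],0,200,0,0,0); cv2.imwrite("pics/f.png",np.hstack(o))
E
```

```text
time: 30.42
position: [0.4806, -0.0551, 0.2212]
tool_rot: [3.141, -0.02, 0.005]
ft_force: [-0.3, -0.1, -0.6]
grip_width: 0.575
grip_force: 0.0
time: 31.18
position: [0.4823, 0.1441, 0.2183]
tool_rot: [3.141, -0.021, -0.001]
ft_force: [-0.6, -1.0, -0.2]
grip_width: 0.574
grip_force: 0.0
scene pin 82 [ 0.4779 -0.0578  0.1319]
scene lever yaw -1.44 z 0.0968
scene flange z 0.048
top pin 32 [ 0.4786 -0.0568  0.1341]
top lever yaw -0.54 z 0.0965
top flange z 0.048
```

View pics/f.png

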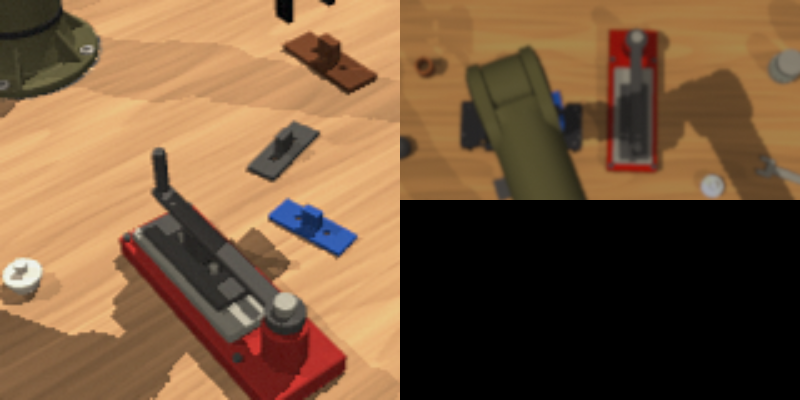

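The lever lies along the slot over the seated plate (scene crop (225,235)), the flange is at 48 mm, the bystanders in view are unmoved, and the robot is clear. Handing in.

```bash
python3 -c "
from bench import ctrl; print(ctrl.close_job())"
```

```text
the job is handed in; nothing more can be done
None
```

The large dark plate is seated flush over both studs, with about 10 N at bed contact. The lever is closed to its stop over the plate, the robot is clear, and the job was handed in at about 31 s; no verdict came back.

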